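# Put the gauged coin holder away and click its case shut

## Robot

A 6-joint arm with a two-finger parallel gripper is mounted at the origin on the work surface. World frame = base frame: x ahead of the robot, y to its left, z up, the work surface at z = 0. Lengths are in m, angles in rad, forces in N, time in s.
With the tool pointing down it reaches from about 0.325 to 0.9 m from the base axis. Payload 6.1 kg.
Tool frame: the origin (TCP) lies midway between the tips of the shut fingers; the grasp point (between the pads) lies 19 mm behind it; x points along the fingers, y is the direction in which the jaws open and shut, and the axes are right-handed (so a half turn about x gives the same grasp; the last joint's range is limited). The gripper opens to 85 mm and grips with 20 to 120 N. Pads are 22 mm wide; open, the fingers measure 114 mm over their backs; the gripper's body (76 mm by 85 mm) begins 54 mm behind the grasp point. The pads swing forward as they close: fully open they stand 13 mm farther back than shut.
Start: joints at [1.136, 0.22, 1.526, -0, 1.395, -0.126], TCP at [0.19, 0.595, 0.231] pointing down, gripper open.
Joint ranges: [-2.98, 2.98], [-0.91, 2.08], [0.09, 2.57], [-1.24, 4.39], [0.2, 2.65], [-2.68, 2.68]. Speed limits (rad/s): [2.57, 2.57, 3.01, 3.14, 3.14, 3.14].

## Interface

Orientations are given as [roll, pitch, yaw] about the fixed x, y, z axes, in that order (R = Rz(yaw) Ry(pitch) Rx(roll)).
In Python, from plant import movep, move_l, set_joints, gripper_to, hold, inverse_kinematics, observe, get_image, get_calibration, Unreachable, job_done gives the robot as it stands. Calls block until the motion is done:
- movep(position, orientation): joint-space move of the TCP to a pose.
- move_l(position, feed=0.15, rotation=None, max_force=None): straight line of the TCP; rotation=None keeps the orientation; feed is the mean speed in m/s. With max_force (N) it stops when the force on the tool has changed by that much, and returns True; else False.
- set_joints(angles): joint-space move.
- gripper_to(opening, f_grip=None): finger opening in m; f_grip is the grip in N (None keeps the last); returns when the fingers have stopped.
- hold(seconds).
- inverse_kinematics(position, orientation): joint angles nearest the present ones, or None.
- observe(): the state.
- get_image(name): name is "scene" or "top"; returns (picture, depth): 384x512x3 uint8, red, green, blue; 384x512 float32, m along the optical axis (not along the pixel's ray), 0 where there is no reading.
- get_calibration(name): a dict with "intrinsics" (3x3 intrinsics, pixels), "dist_coeffs" ([k1, k2, p1, p2, k3] as OpenCV has them; the pictures are not rectified), "world_from_camera" (4x4, takes a point from camera to world coordinates). Camera axes: x right, y down, z forward; pixel columns grow to the right and rows downward; lengths in m; the calibration is good to about 2 mm. A picture is of the moment at which its call begins. get_calibration takes no time and is no camera call.
A pose or a line that the arm cannot do raises Unreachable and nothing moves.
- job_done(): hands the job in, once; it reports no verdict.
The state is a dict: "time_s": time; "q": joint angles; "joint_velocities": joint speeds; "joint_torque": joint torques, N m; "eef_pos": TCP position; "tcp_rot": TCP orientation; "ft_force": force on the tool from outside, world axes, zero at the start; "torque": the same for the moment, N m; "opening": finger opening in m.
Only numpy, scipy, OpenCV 4.12 (cv2) and the standard library are available. Lean on these libraries where they do the work, as an engineer would, in place of code of your own. Each camera call takes 0.05 s, during which the arm holds its last target. There are 200 camera calls.

## Task

The red coin holder on the thickness gauge has been measured. Swing the gauge's hinged keeper bar up until it stands clear and leave it up, slide the holder flat along its bed, towards the bed's open end, until it is out from under the bar, and then lift it away and lay it flat, without dropping it, in the middle of the open carrying case. Close the case by pressing the free edge of its lid down past the spring catch until it clicks fully shut, and leave the other things on the shelf where they are.

Things in the scene. Friction and masses are not known exactly. Their poses are not given: they have to be found in the camera images.
- gauge: Coin thickness gauge, fixed. Origin: underside, on the centre line. Own x: from the bed's open end (-x) to the closed end; y: across the bed towards the bar's knob; z up. Base plate 12 mm thick, x -110..+90, y +-85 mm. Behind the bed a grey column with dial and brass knob (x 65..89, y +-25, top z 115). The bar's hinge block: y -61..-77, x 7..41, top z 53.
- bed_end (a point): Middle of the open end of the gauge's steel bed, on its top: gauge (x -110, y 0, z 32) mm. The bed is 36 mm wide (y +-18) and runs x -110..+60. The holder lies on it, overhanging 10 mm each side (20 mm free height below), its centre at gauge (0, 0, 37) at the start. A stop behind the holder: x 50..58, top z 50. The holder slides out towards gauge -x.
- bar (a joint): Steel keeper bar across the holder, hinged about gauge x. 0 = level, 1 mm above the holder's plate and in front of its end lip, so the holder cannot slide out; grows as the knob end swings up; 1.57 = upright, stop 1.9; at 1.6 or more the space above the holder is free. Stays where it is left (friction, 1.5 N at the knob). 20 mm wide (gauge x 14..34), 8 mm thick.
- bar_hinge (a point): Point on the keeper bar's hinge axis, at gauge (x 24, y -60, z 47) mm; the axis runs along gauge x.
- bar_knob (a point): Centre of the brass ball knob, 24 mm diameter, at the free end of the bar, 122 mm from the hinge axis, on an 8 mm rod 20 mm long. With the bar level it lies at gauge (x 24, y +62, z 47) mm, with free space all round. Pinched along gauge x, it turns between the fingers while the bar swings.
- holder_c (a point): Centre of the red plastic coin holder, half-way up its plate: plate 96 (own x) x 56 (own y) x 10 mm (z), 90 g, with a raised lip 8 mm high on its +x end (own x 40..48). Starts with its axes along those of the gauge; the part at own x below 10 mm is free of the bar and can be gripped across its 56 mm width. Two coins are set in its top.
- case: Open carrying case, fixed, grey plastic, outside 150 (own x) x 180 (own y) x 45 mm high, walls and floor 5 mm. Origin: centre of its underside. Own x runs from the hinge side (-x) to the catch side (+x), z up. The sprung catch is a small brass bead in the middle of the +x wall's outside, 34 mm up.
- case_pad (a point): Middle of the case, on top of the blue pad on its floor, at case (0, 0, 19) mm. The pad covers x -52..+60, y +-18. The holder goes on it, long side along case x, either way round, its centre then at case z 24; its lip fits under the lid. The fingers have 14 mm beside the pad down to the floor.
- lid (a joint): Blue lid, hinged about case y. 0 = shut and clicked; grows as it opens; 1.57 = upright, stop 1.95. Starts at 1.6 to 1.75, leaning slightly away from the case. Stays where it is left (friction, 1.5 N at the free edge). Near 0.04 its tongue meets the catch bead; pressing past it takes about 10 N at the free edge; then it snaps to 0 and stays.
- lid_edge (a point): Middle of the lid's free edge on its outer (upper) face: 150 mm from the hinge axis and 6 mm outside the hinge plane; the lid is 6 mm thick, 180 mm wide and ends 11 mm past this point. With the lid shut it lies at case (x +75, y 0, z 51) mm.
- lid_hinge (a point): Middle of the lid's hinge axis, at case (x -75, y 0, z 45) mm.
- stack: Bystander: three stacked red coin holders, 96 x 56 x 54 mm, loose; leave alone.
- hopper: Bystander: grey steel coin hopper bin, 150 x 120 x 80 mm; leave alone.
- punch: Bystander: iron coin punch block, 70 x 70 x 50 mm; leave alone.
- loupe: Bystander: white ceramic loupe base with lens, 76 mm diameter, 62 mm high; leave alone.
- tray: Bystander: divided wooden coin tray, 160 x 110 x 25 mm; leave alone.
- jar: Bystander: jar, 64 mm diameter, 100 mm high; leave alone.
- tube: Bystander: white coin tube, 42 mm diameter, 90 mm high; leave alone.
Not all that is in view belongs to the job. What is meant by the case is not pink, and is the larger of those in its own colour.

How it is judged:
By the outcome, as a careful person would: the job done as asked, in the order asked, and still so for the second after the job is handed in, with the robot touching nothing.
It also fails if it takes over 69 s, if anything falls off the work surface, if the arm or the gripper's body presses on something with over 40 N, if the wrist force passes 120 N, or if a joint passes its speed limit or range.

## Working session

There is one attempt and no reset: what is moved stays moved. The work goes in short steps, each a Python script; the robot and the scene stay as the last script left them, time stands still between calls to the robot, and variables do not carry over. Pictures are saved under pics/ and viewed, about 8 in all and at most 12, crops included, and the job is handed in when it is done.

```bash
ls; mkdir -p pics; python3 - <<'E'
from plant import *
import cv2,numpy as np
for n in("scene","top"):
    p,d=get_image(n); cv2.imwrite(f"pics/{n}0.png",p[:,:,::-1]); np.savez(f"pics/{n}0.npz",p=p,d=d)
    c=get_calibration(n); print(n,c["intrinsics"],c["dist_coeffs"],c["world_from_camera"].__repr__())
print(observe())
E
```

```text
pics
scene [[489.37074473   0.         263.85672385]
 [  0.         489.37074473 192.07161804]
 [  0.           0.           1.        ]] [-0.21566403  0.          0.          0.          0.        ] array([[-0.16240133,  0.56866698, -0.80637688,  1.79137364],
       [ 0.98658878,  0.08001347, -0.14226885,  0.22109543],
       [-0.01638258, -0.81866703, -0.57403476,  0.97125169],
       [ 0.        ,  0.        ,  0.        ,  1.        ]])
top [[485.99364649   0.         262.53943997]
 [  0.         485.99364649 191.58698504]
 [  0.           0.           1.        ]] [-0.06564046  0.          0.          0.          0.        ] array([[ 0.02405112, -0.98159546,  0.18945156,  0.22363743],
       [-0.99959456, -0.02072359,  0.01952573, -0.00755972],
       [-0.01524025, -0.18984436, -0.98169591,  1.57624641],
       [ 0.        ,  0.        ,  0.        ,  1.        ]])
{'time_s': 0.1, 'q': array([ 1.13592395e+00,  2.21154368e-01,  1.52750476e+00,  1.93605848e-05,
        1.39473329e+00, -1.26090827e-01]), 'joint_velocities': array([-0.00103725, -0.00073136, -0.0029071 ,  0.00190115, -0.00082441,
        0.00050744]), 'joint_torque': array([ 9.43683444e-04, -4.98244786e+01, -3.90543580e+01, -1.34148922e-04,
        5.79448169e-03,  4.54789597e-05]), 'eef_pos': array([0.18969134, 0.59493268, 0.23029999]), 'tcp_rot': array([-1.70747429,  1.56899645, -2.01625925]), 'ft_force': array([ 0.46705214, -0.68990538,  0.35748484]), 'torque': array([-0.02709907, -0.04053807, -0.00693794]), 'opening': 0.08534818503720981}
```

View pics/top0.png

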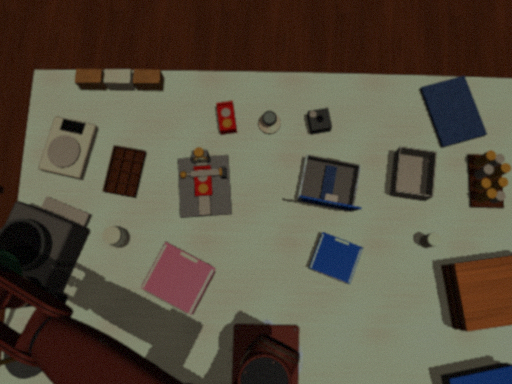

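View pics/scene0.png

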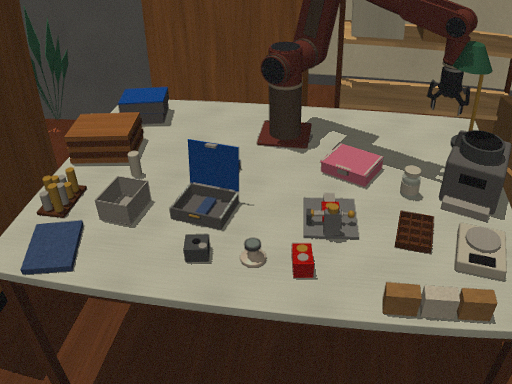

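```bash
cat > h.py <<'E'
import numpy as np,cv2
from plant import *
def cloud(n,d):
    """world xyz per pixel from the depth image"""
    c=get_calibration(n);K=np.array(c["intrinsics"]);T=np.array(c["world_from_camera"])
    v,u=np.mgrid[:384,:512]
    q=cv2.undistortPoints(np.stack([u,v],-1).reshape(-1,1,2).astype(float),K,np.array(c["dist_coeffs"])).reshape(384,512,2)
    P=np.dstack([q*d[...,None],d])
    return P@T[:3,:3].T+T[:3,3]
def ray(n,uv,z):
    c=get_calibration(n);K=np.array(c["intrinsics"]);T=np.array(c["world_from_camera"])
    q=cv2.undistortPoints(np.array(uv,float).reshape(-1,1,2),K,np.array(c["dist_coeffs"])).reshape(-1,2)
    r=np.c_[q,np.ones(len(q))]@T[:3,:3].T
    return T[:3,3]+r*((z-T[2,3])/r[:,2])[:,None]
E
python3 - <<'E'
from h import *
f=np.load("pics/top0.npz");p=f["p"];P=cloud("top",f["d"])
cv2.imwrite("pics/crop1.png",cv2.resize(p[130:295,140:380,::-1],None,fx=3.3,fy=3.3,interpolation=cv2.INTER_CUBIC))
for n,uv in dict(gaugebase=(185,205),table=(240,260),casefloor=(312,185),pad=(328,190),blue=(336,257),pink=(179,277),holder=(203,188),bar=(215,174),barknob=(184,174)).items():
    print(n,P[uv[1],uv[0]].round(3))
for n,m in dict(gauge=(slice(145,225),slice(170,240)),case=(slice(145,215),slice(285,370))).items():
    print(n);q=P[m];print((q[::4,::4,2]*1000).astype(int))
E
```

```text
gaugebase [0.475 0.276 0.013]
table [ 0.302  0.091 -0.001]
casefloor [ 0.553 -0.139  0.002]
pad [ 0.532 -0.189  0.028]
blue [ 0.316 -0.213  0.041]
pink [0.242 0.277 0.048]
holder [0.527 0.215 0.044]
bar [0.573 0.178 0.048]
barknob [0.57  0.278 0.052]
gauge
[[   0    4    0    1    3    0    0    0    0    0    0    7    0    0
     0    0   -2    2]
 [   5    6   -1   -1    2    3  116  115  112   96    3    0    4    1
     0   -5    1    6]
 [  -4    0    8    3    5    3  112  119  122   99    4    1    0    0
     4    5   -1    0]
 [   2    4    2    2   -1   18   92  105  101   87   13   15   12   14
    15    4    4   -5]
 [  -5    5   21   14   17    9   68   69   62   34    9    9   14    7
    17    5    0    3]
 [   1    0   15    9   16    9    8   50   41   43   16   12   10    9
    12    3    0    0]
 [   7    1    7   13   20    6   41   49   45   44   51   47   54   53
    25   -1    4    4]
 [   7    6    8   63   52   48   50   49   54   50   51   45   55   54
    36    0   11    3]
 [   4    0   17   51   11   15   44   49   35   42   43   13   17   39
    38    3
[... 2433 characters left out ...]
  0    4]
 [   1    2   -3    0    7    6   10    4    8   21   15   21    8    7
     3    7    8   10   -1    2   -3   -3]
 [   0    3    6    2  204  212  206    5    0   26  205  205  206  204
     5   16    7   32   -1    0    1    3]
 [   2    2    4   -3    7   72   98  143  174  201  209  203  209    9
     4    5    6   49    4    9    2    0]
 [   5   -5    4    3   -1   10    7    0    1    8   66   99  134  170
   194  206  206   45    2   -2   -3    4]
 [   1   -5    2    7   -3    0    1    1    0    2    0    2    3    1
     8   74  104  132  179    4    0   -2]
 [   2    1   -2    1   -3    1    2    2    4    6    0   -1    1   -2
    -4    1    0    3    0    8    0    2]]
```

View pics/crop1.png

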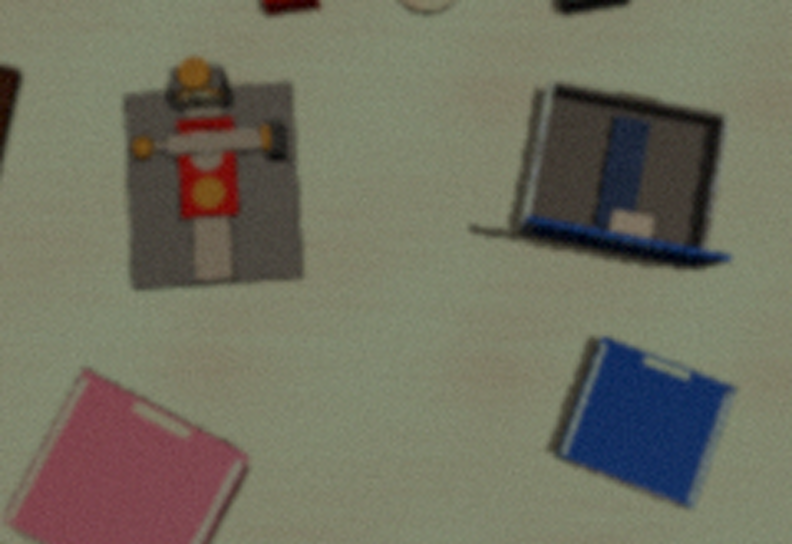

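The wanted case is the open one with the grey body and blue lid at top (328,183). The other candidates are the small shut blue case (336,257) and the pink one (179,277). The wanted holder is the red one under the bar at (203,183); the red stack at (227,117) is the lookalike. The crop confirms both choices, with the knob at (183,174) and the gauge's open end towards the robot.

```bash
cat > meas.py <<'E'
from h import *
S={}
for n in("top","scene"):
    im=[get_image(n) for _ in range(5)]
    D=np.array([i[1] for i in im]);D[D==0]=np.nan
    S[n]=(np.mean([i[0] for i in im],0).astype(np.uint8),np.nan_to_num(np.nanmedian(D,0)))
np.savez("pics/m.npz",tp=S["top"][0],td=S["top"][1],sp=S["scene"][0],sd=S["scene"][1])
E
python3 meas.py 2>/dev/null; cat > fit.py <<'E'
from h import *
f=np.load("pics/m.npz");tp=f["tp"];T=cloud("top",f["td"]);C=cloud("scene",f["sd"])
hsv=cv2.cvtColor(tp,cv2.COLOR_RGB2HSV)
def rect(m,z,name):
    c=max(cv2.findContours(m,cv2.RETR_EXTERNAL,cv2.CHAIN_APPROX_NONE)[0],key=cv2.contourArea)[:,0]
    w=ray("top",c,z)[:,:2]*1000
    r=cv2.minAreaRect(w.astype(np.float32)); print(name,len(c),np.round(r[0],1),np.round(r[1],1),round(r[2],1))
roi=lambda m,y0,y1,x0,x1:np.pad(m[y0:y1,x0:x1],((y0,384-y1),(x0,512-x1)))
g=((hsv[...,2]<115)|(hsv[...,1]>120)).astype(np.uint8)
print("V table/plate",hsv[260,240],hsv[205,185],hsv[185,312],hsv[188,328])
g=roi(g,140,230,165,240);g=cv2.morphologyEx(g,cv2.MORPH_CLOSE,np.ones((9,9)));g=cv2.morphologyEx(g,cv2.MORPH_OPEN,np.ones((31,31)))
rect(g,.012,"plate")
h,s,v=[hsv[...,i].astype(int) for i in range(3)]
red=(((h<6)|(h>172))&(s>150)).astype(np.uint8);rect(roi(red,150,215,180,225),.042,"red")
br=((h>10)&(h<25)&(s>120)&(v>70)).astype(np.uint8)
m=roi(br,165,185,176,190);vv,uu=np.nonzero(m);print("knob",len(uu),ray("top",[[uu.mean(),vv.mean()]],.047))
blue=((h>100)&(h<125)&(s>90)).astype(np.uint8);pad=roi(blue,160,196,315,345)
rect(pad,.019,"pad")
A=np.r_[T.reshape(-1,3),C.reshape(-1,3)]
lab=np.r_[np.zeros(384*512),np.ones(384*512)]
box=(A[:,0]>.40)&(A[:,0]<.65)&(A[:,1]>-.32)&(A[:,1]<-.06)
rim=box&(A[:,2]>.037)&(A[:,2]<.052)
for l in(0,1):
    q=A[rim&(lab==l)];print("rim",l,len(q),[np.round(x,1) for x in cv2.minAreaRect((q[:,:2]*1000).astype(np.float32))])
cs=roi((((np.abs(h-h[260,240])>15)|(v<95))).astype(np.uint8),150,215,285,365)
lid=A[box&(A[:,2]>.08)]
c=lid.mean(0);w=np.linalg.svd(lid-c,full_matrices=False)[2];print("lid",len(lid),c,w[2],lid.max(0),lid.min(0))
E
python3 fit.py
```

```text
V table/plate [ 38  51 131] [20 43 72] [18 49 63] [109 123  56]
plate 219 [543.4 217.2] [208.7 172.2] 3.3
red 72 [535.5 217.4] [62.2 55.4] 2.9
knob 36 [[0.57173103 0.28276809 0.047     ]]
pad 72 [ 564.1 -190.8] [ 33.3 101.7] 79.0
rim 0 300 [array([ 555.3, -190.8]), array([181.8, 159.5]), np.float64(79.7)]
rim 1 542 [array([ 558. , -196.4]), array([183.2, 158.1]), np.float64(80.2)]
lid 2163 [ 0.47256747 -0.17649243  0.15075946] [-0.97896036  0.17724998 -0.10108938] [ 0.49850416 -0.08565136  0.21130534] [ 0.44590818 -0.26892703  0.08002141]
```

```bash
cat >> h.py <<'E'
from scipy.spatial.transform import Rotation as Ro
import warnings;warnings.filterwarnings("ignore")
class F:
    def __init__(s,x,y,yaw): s.o=np.array([x,y,0]);s.yaw=yaw;s.R=Ro.from_euler("z",yaw).as_matrix()
    def __call__(s,x,y,z): return list(s.o+s.R@np.array([x,y,z])/1000)   # own mm -> world m
G=F(.552,.218,np.radians(2.9)); K=F(.5559,-.1907,np.radians(-10.3))
def down(yaw):
    """tool pointing down with the jaws along heading yaw"""
    x=np.array([0,0,-1.]);y=np.array([np.cos(yaw),np.sin(yaw),0])
    return list(Ro.from_matrix(np.c_[x,y,np.cross(x,y)]).as_euler("xyz"))
def best(p,yaw):
    """of the two half-turn-equivalent grasps, the one nearest in joint space"""
    q0=np.array(observe()["q"]);c=[]
    for k in(0,np.pi):
        q=inverse_kinematics(p,down(yaw+k))
        if q is not None:c.append((np.abs(np.array(q)-q0).max(),yaw+k,np.round(q,2)))
    return min(c,key=lambda t:t[0])
def st(s=""):
    o=observe();print(s,round(o["time_s"],2),"tcp",o["eef_pos"].round(4),"F",o["ft_force"].round(1),"open",round(o["opening"],4))
E
cat > a1.py <<'E'
from h import *
print(best(G(24,62,130),G.yaw),best(G(-5,0,100),G.yaw+np.pi/2),best(K(-5,0,100),K.yaw+np.pi/2))
_,y,_=best(G(24,62,130),G.yaw)
o=observe()["eef_pos"]; move_l([o[0],o[1],.26],.2)
movep(G(24,62,130),down(y));st()
move_l(G(24,62,34),.12,max_force=10);st("down")
gripper_to(.015,20);st("grip")
E
python3 a1.py
```

```text
(np.float64(0.8031497866019006), np.float64(0.05061454830783556), array([ 0.33,  0.34,  1.58, -0.  ,  1.22,  0.28])) (np.float64(1.2503728198070754), np.float64(1.621410875102732), array([ 0.24,  0.26,  1.74, -0.  ,  1.14, -1.38])) (np.float64(1.602946877317416), np.float64(4.532620067429274), array([-0.47,  0.25,  1.75,  0.  ,  1.14,  1.28]))
 2.75 tcp [0.5725 0.2823 0.1304] F [-0.2 -0.1 -0.5] open 0.0853
down 3.7 tcp [0.5736 0.2814 0.0349] F [-0.5 -0.1 -0.8] open 0.0852
grip 4.29 tcp [0.5698 0.2811 0.034 ] F [-10.9  -1.6   9.3] open 0.0223
```

```bash
sed -i 's/G=F(.552,/G=F(.549,/' h.py; cat > a2.py <<'E'
from h import *
move_l(G(24,62,33),.05);st("recentred")
for t in np.linspace(0,1.72,14)[1:]:
    move_l(G(24,-60+122*np.cos(t),34+122*np.sin(t)),.15)
    if abs(observe()["ft_force"]).max()>12: st(f"{t:.2f}")
st("up")
p,d=get_image("scene");cv2.imwrite("pics/up.png",cv2.resize(p[100:280,230:420,::-1],None,fx=3,fy=3))
E
python3 a2.py
```

```text
recentred 4.54 tcp [0.5697 0.2811 0.0341] F [-4.2 -1.2  7. ] open 0.0222
1.32 7.13 tcp [0.5778 0.1897 0.1535] F [12.2  0.5  0.5] open 0.0221
1.46 7.39 tcp [0.5793 0.1739 0.1568] F [12.2  1.3  0.8] open 0.0223
1.59 7.65 tcp [0.5807 0.1578 0.158 ] F [14.5  1.   1.1] open 0.0222
1.72 7.91 tcp [0.5822 0.1416 0.1572] F [15.5  0.7  2.9] open 0.0223
up 7.91 tcp [0.5822 0.1416 0.1572] F [15.5  0.7  2.9] open 0.0223
```

View pics/up.png

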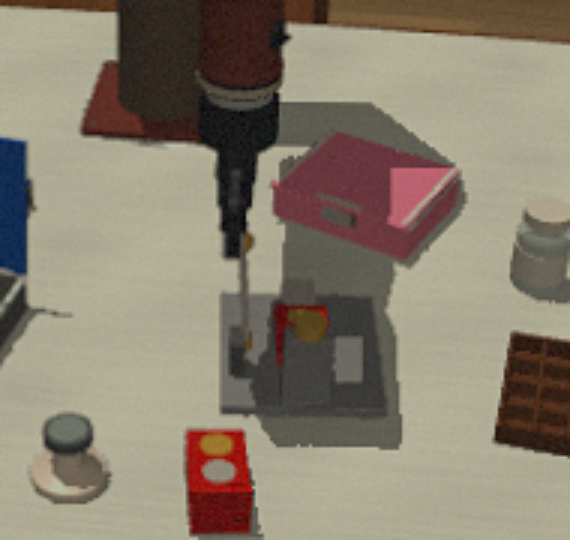

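```bash
cat > a3.py <<'E'
from h import *
gripper_to(.06);st("released")
o=observe()["eef_pos"];move_l([o[0],o[1],.24],.15)
_,y,_=best([.4,0.02,.25],G.yaw+np.pi/2);movep([.4,0.02,.25],down(y));st()
E
python3 a3.py; python3 meas.py 2>/dev/null; cat > fit2.py <<'E'
from h import *
f=np.load("pics/m.npz");tp=f["tp"]
hsv=cv2.cvtColor(tp,cv2.COLOR_RGB2HSV);h,s,v=[hsv[...,i].astype(int) for i in range(3)]
cv2.imwrite("pics/top2.png",cv2.resize(tp[140:225,165:245,::-1],None,fx=6,fy=6,interpolation=cv2.INTER_CUBIC))
red=(((h<6)|(h>172))&(s>140)).astype(np.uint8)
m=np.zeros_like(red);m[150:215,180:225]=red[150:215,180:225]
m=cv2.morphologyEx(m,cv2.MORPH_CLOSE,np.ones((13,13)))
c=max(cv2.findContours(m,cv2.RETR_EXTERNAL,cv2.CHAIN_APPROX_NONE)[0],key=cv2.contourArea)
w=ray("top",c[:,0],.042)[:,:2]*1000;r=cv2.minAreaRect(w.astype(np.float32));print("holder",r,len(c))
g=(v<105).astype(np.uint8)
for rows,lab in(((175,210),"side"),):
    L=[];Rr=[]
    for i in range(*rows):
        u=np.nonzero(g[i,165:245])[0]
        gray=tp[i].astype(float).mean(1);a=u[0]+165;b=u[-1]+165
        L.append([a,i]);Rr.append([b,i])
    for e in(L,Rr):
        w=ray("top",e,.012)[:,:2]*1000;vx=cv2.fitLine(w.astype(np.float32),cv2.DIST_HUBER,0,.01,.01).ravel();k=vx[1]/vx[0];print("edge yaw",np.degrees(np.arctan(k)),"y at x=545:",vx[3]+k*(545-vx[2]))
E
python3 fit2.py
```

```text
released 8.41 tcp [0.5762 0.1414 0.1539] F [0.4 0.  0.3] open 0.0598
 10.32 tcp [0.4001 0.0201 0.2496] F [-0.1  0.4  0.3] open 0.0596
holder ((553.6410522460938, 220.1839599609375), (99.80110168457031, 58.84296798706055), 2.570225477218628) 89
edge yaw 5.44192 y at x=545: 299.97787
edge yaw 1.7937126 y at x=545: 85.024864
```

View pics/top2.png

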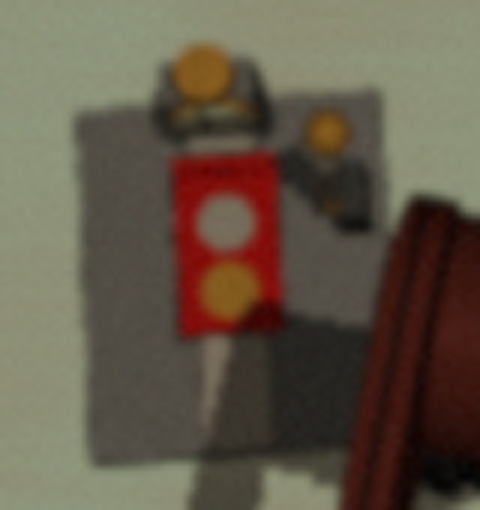

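The bar stands up clear, with its knob at crop (327,132), and the holder lies undisturbed at crop (228,245). The yaw estimates disagree (2.6° to 5.4°), so I'll refine them with subpixel edges.

```bash
cat > fit3.py <<'E'
from h import *
f=np.load("pics/m.npz");t=f["tp"].astype(float)
def cross(a,lev):  # first subpixel crossing
    i=np.nonzero((a[:-1]-lev)*(a[1:]-lev)<=0)[0]
    return [k+(lev-a[k])/(a[k+1]-a[k]) for k in i]
def line(e,z,n):
    w=ray("top",e,z)[:,:2]*1000;l=cv2.fitLine(w.astype(np.float32),cv2.DIST_HUBER,0,.01,.01).ravel();k=l[1]/l[0]
    print(n,len(e),"yaw",round(np.degrees(np.arctan(k)),2),"y@550",round(l[3]+k*(550-l[2]),1),"rms",round(np.std(w[:,1]-l[3]-k*(w[:,0]-l[2])),2))
red=t[...,0]-t[...,1:].mean(2)
L,R,P=[],[],[]
for i in range(170,193):
    c=cross(red[i,185:220],35);L.append([185+c[0],i]);R.append([185+c[-1],i])
for i in range(162,214):
    c=cross(t[i,165:190].mean(1),95)
    if c:P.append([165+c[0],i])
line(L,.042,"holder left");line(R,.042,"holder right");line(P,.012,"plate left")
# along x through holder middle columns: near and far edges
e=[];
for u in range(197,210):
    c=cross(red[158:205,u],35);e.append([158+c[0],158+c[-1]])
e=np.array(e);us=np.arange(197,210)
print("near x",ray("top",np.c_[us,e[:,1]],.042)[:,0].round(4));print("far x",ray("top",np.c_[us,e[:,0]],.050)[:,0].round(4))
E
python3 fit3.py
```

```text
holder left 23 yaw 5.72 y@550 248.0 rms 0.29
holder right 23 yaw 5.06 y@550 188.0 rms 0.77
plate left 52 yaw 5.33 y@550 302.4 rms 0.91
near x [0.5003 0.5009 0.5012 0.5016 0.5021 0.5022 0.5028 0.5041 0.5058 0.5061
 0.506  0.5056 0.5057]
far x [0.6011 0.6014 0.6016 0.6018 0.6017 0.6022 0.6024 0.603  0.6034 0.6038
 0.6043 0.6048 0.6046]
```

```bash
sed -i 's/G=F([^)]*))/G=F(.5515,.218,np.radians(5.3))/' h.py; grep -n ^G= h.py; cat > fit4.py <<'E'
from fit3 import *
print("---case")
b=t[...,2]-t[...,0];V=t.mean(2)
L,R=[],[]
for i in range(169,190):
    c=cross(b[i,316:345],12)
    if len(c)>1:L.append([316+c[0],i]);R.append([316+c[-1],i])
line(L,.019,"pad left");line(R,.019,"pad right")
# rim far (+x) outer edge: table->dark going down a column
E=[];lo=[]
for u in range(312,352):
    c=cross(V[146:176,u],85)
    if c:E.append([u,146+c[0]])
w=ray("top",E,.045)*1000;l=cv2.fitLine(w[:,:2].astype(np.float32),cv2.DIST_HUBER,0,.01,.01).ravel()
print("rim far dir yaw",np.degrees(np.arctan2(l[1],l[0])),"pt",l[2:])
R=[]
for i in range(170,196):
    c=cross(V[i,350:370],85);
    if c:R.append([350+c[-1],i])
line(R,.045,"rim right(-y)")
cc=[]
for u in range(326,333):
    c=cross(b[158:180,u],12)
    if c: cc.append([u,158+c[0]])
print("pad far",ray("top",cc,.019).mean(0))
E
python3 fit4.py | sed -n '/case/,$p'
```

```text
20:G=F(.5515,.218,np.radians(5.3)); K=F(.5559,-.1907,np.radians(-10.3))
---case
pad left 21 yaw -10.09 y@550 -171.0 rms 0.24
pad right 21 yaw -10.24 y@550 -207.0 rms 0.27
rim far dir yaw 80.146805 pt [ 632.9935  -188.48949]
rim right(-y) 26 yaw -10.31 y@550 -277.1 rms 0.44
pad far [ 0.61652799 -0.19350505  0.019     ]
```

```bash
sed -i 's/K=F([^)]*))/K=F(.5564,-.1901,np.radians(-10.1))/' h.py; cat > a4.py <<'E'
from h import *
gripper_to(.076)
_,y,_=best(G(-5,0,120),G.yaw+np.pi/2);print(y)
movep(G(-5,0,120),down(y));st()
print(move_l(G(-5,0,17),.12,max_force=10));st("down")
gripper_to(.045,30);st("grip")
print(move_l(G(-65,0,17),.06,max_force=25));st("slid")
p,d=get_image("scene");cv2.imwrite("pics/slid.png",cv2.resize(p[100:280,230:420,::-1],None,fx=3,fy=3))
E
python3 a4.py
```

```text
4.804891430740389
 12.21 tcp [0.5467 0.217  0.1207] F [ 0.8 -0.1 -0.2] open 0.076
False
down 13.22 tcp [0.5473 0.2177 0.0179] F [-0.7 -0.8 -0.9] open 0.076
grip 13.53 tcp [0.5475 0.2178 0.0183] F [-1.   0.   5.4] open 0.0553
False
slid 14.68 tcp [0.4877 0.2123 0.0183] F [1.9 0.8 9.4] open 0.0554
```

View pics/slid.png

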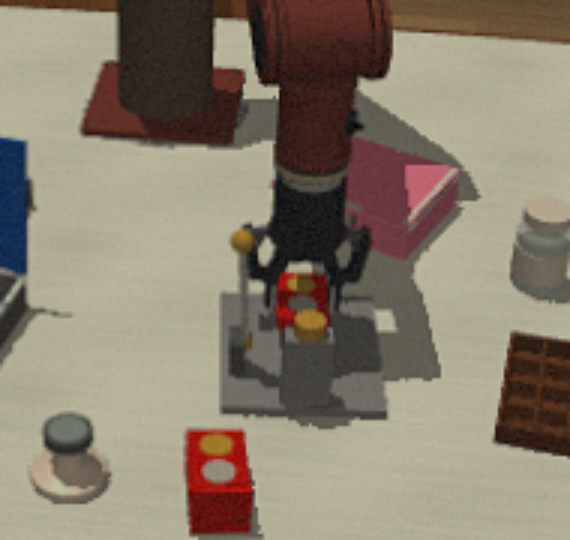

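```bash
cat > a5.py <<'E'
from h import *
o=observe()["eef_pos"];move_l([o[0],o[1],.25],.15);st("lifted")
_,y,q=best(K(-5,0,250),K.yaw+np.pi/2);print(y,q)
movep(K(-5,0,250),down(y));st()
move_l(K(-5,0,30),.15);st()
move_l(K(-5,0,10),.05)
print(move_l(K(-5,0,2),.02,max_force=5));st("touch")
p,d=get_image("scene");cv2.imwrite("pics/place.png",cv2.resize(p[130:240,150:280,::-1],None,fx=4,fy=4))
E
python3 a5.py
```

```text
lifted 16.43 tcp [0.4872 0.2122 0.2488] F [ 0.1  0.5 -0.7] open 0.0552
4.536110725933263 [-0.47  0.11  1.62  0.    1.42  1.28]
 17.94 tcp [ 0.5517 -0.1881  0.25  ] F [-0.   0.7 -1.1] open 0.0553
 19.56 tcp [ 0.5523 -0.1896  0.0311] F [-1.1 -0.1 -1.3] open 0.0553
True
touch 20.45 tcp [ 0.5521 -0.1895  0.0053] F [-0.5  0.   4.9] open 0.0553
```

View pics/place.png

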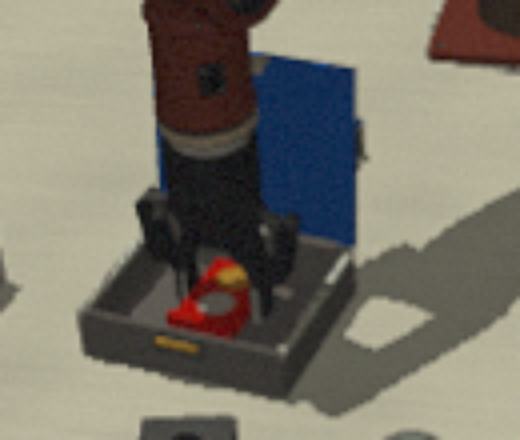

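```bash
cat > a6.py <<'E'
from h import *
gripper_to(.08);st("rel")
move_l(K(-5,0,30),.05);move_l(K(-5,0,300),.2)
gripper_to(0)
_,y,q=best(K(-140,0,300),K.yaw+np.pi/2);print(y,q)
movep(K(-140,0,300),down(y));st()
p,d=get_image("scene");t,_=get_image("top")
a=cv2.resize(p[130:240,150:280,::-1],(520,440));b=cv2.resize(t[140:225,280:370,::-1],(270,255))
b=cv2.copyMakeBorder(b,0,185,0,0,cv2.BORDER_CONSTANT);cv2.imwrite("pics/rel.png",np.hstack([a,b]))
E
python3 a6.py
```

```text
rel 20.87 tcp [ 0.551 -0.189  0.004] F [-0.4  0.3  0.2] open 0.0802
4.536110725933263 [-0.55 -0.25  1.86  0.    1.53  1.19]
 24.37 tcp [ 0.4187 -0.1657  0.3007] F [0.8 0.4 0.1] open 0.0001
```

View pics/rel.png

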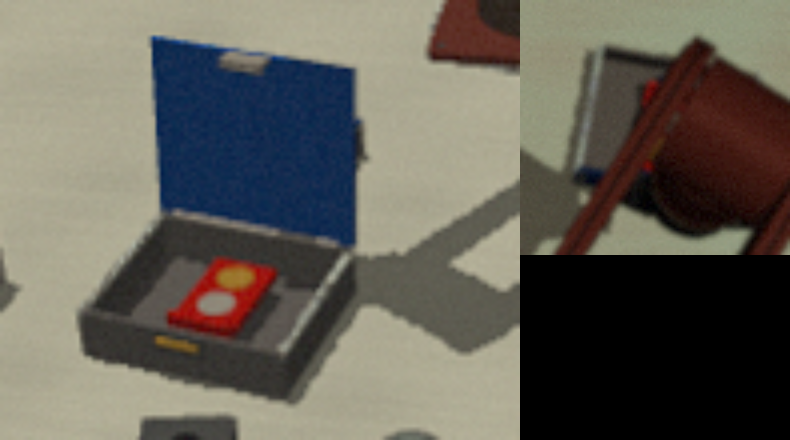

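```bash
cat > a7.py <<'E'
from h import *
move_l(K(-140,0,165),.2)
def P(t,r): return K(-75+r*np.cos(t)-6*np.sin(t)-11,0,45+r*np.sin(t)+6*np.cos(t))
print(move_l(P(1.5,140),.12,max_force=15));st("1.5")
for t in np.linspace(1.35,.09,12):
    if move_l(P(t,140+10*(1.35-t)/1.26),.13,max_force=20): st(f"stop at {t:.2f}");break
st("low")
f=move_l(K(66,0,44),.03,max_force=35);st(f"press {f}")
E
python3 a7.py
```

```text
False
1.5 25.95 tcp [ 0.4756 -0.1757  0.1854] F [-1.  -0.3  0.3] open 0.0
low 29.32 tcp [ 0.6175 -0.2008  0.0639] F [-0.4 -0.5  0.1] open -0.0002
press True 29.73 tcp [ 0.6199 -0.2016  0.0591] F [-1.2  0.1  4.4] open 0.0003
```

```bash
cat > a8.py <<'E'
from h import *
hold(.2);st()
for z in np.arange(58,46,-1.):
    f=move_l(K(66,0,z),.02,max_force=40);st(f"{z} {f}")
    if f or observe()["ft_force"][2]>28: break
p,d=get_image("scene");cv2.imwrite("pics/lid.png",cv2.resize(p[130:240,150:280,::-1],(520,440)))
E
python3 a8.py
```

```text
29.93 tcp [ 0.6199 -0.2016  0.0591] F [-1.1  0.4  4.5] open 0.0002
58.0 False 30.19 tcp [ 0.6207 -0.2018  0.0589] F [-6.3  1.6  8.6] open -0.0001
57.0 False 30.44 tcp [ 0.6208 -0.2018  0.0588] F [-8.1  2.  13.2] open -0.0001
56.0 False 30.69 tcp [ 0.6208 -0.2018  0.0587] F [-11.    2.9  18.7] open -0.0001
55.0 False 30.94 tcp [ 0.6209 -0.2018  0.0577] F [-11.1   3.7  18.5] open -0.0
54.0 False 31.19 tcp [ 0.621  -0.2018  0.0555] F [-5.6  1.6  8.4] open -0.0001
53.0 False 31.44 tcp [ 0.6212 -0.2018  0.0533] F [-3.4  0.1  4. ] open 0.0
52.0 False 31.69 tcp [ 0.6213 -0.2015  0.0514] F [-0.6  0.4 -0.2] open 0.0003
51.0 False 31.94 tcp [ 0.6214 -0.2016  0.0508] F [0.6 0.3 0.1] open 0.0
50.0 False 32.19 tcp [ 0.6214 -0.2017  0.0507] F [-3.4  0.9  5.6] open -0.0004
49.0 False 32.44 tcp [ 0.6214 -0.2016  0.0506] F [-4.6  1.2 10.8] open -0.0003
48.0 False 32.69 tcp [ 0.6215 -0.2017  0.0506] F [-8.5  2.3 16. ] open 0.0002
47.0 False 32.94 tcp [ 0.6215 -0.2017  0.0505] F [-10.8   4.1  21. ] open -0.0001
```

View pics/lid.png

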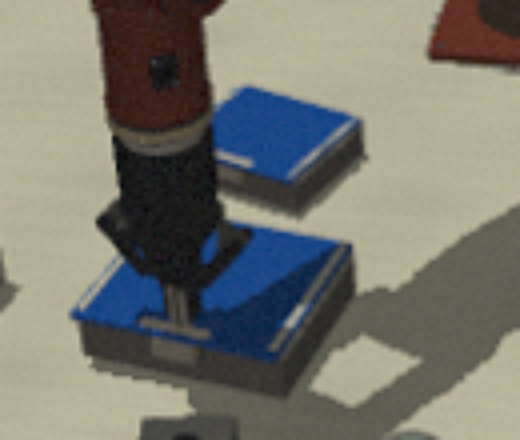

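The lid clicked: force fell from 18 N to 0, then it met a firm stop at z 50.5 mm (51 expected). Now I'll retreat and do the final check.

```bash
cat > a9.py <<'E'
from h import *
move_l(K(66,0,250),.15)
movep([.4,.02,.3],down(K.yaw-np.pi/2) if inverse_kinematics([.4,.02,.3],down(K.yaw-np.pi/2)) is not None else down(K.yaw+np.pi/2));hold(.3);st()
p,d=get_image("scene");cv2.imwrite("pics/end.png",p[:,:,::-1])
C=cloud("scene",d);q=C.reshape(-1,3);l=(q-K.o)@K.R
m=(abs(l[:,1])<.07)&(l[:,2]>.02)&(l[:,2]<.1)
for a,b in((-.06,-.02),(.02,.05),(.055,.08)):
    print(a,b,np.median(l[m&(l[:,0]>a)&(l[:,0]<b),2]))
E
python3 a9.py
```

```text
36.0 tcp [0.4003 0.0196 0.2998] F [ 0.4 -0.6 -0.2] open 0.0001
-0.06 -0.02 0.04913887665287181
0.02 0.05 0.04885299567718371
0.055 0.08 0.04901482497154386
```

View pics/end.png

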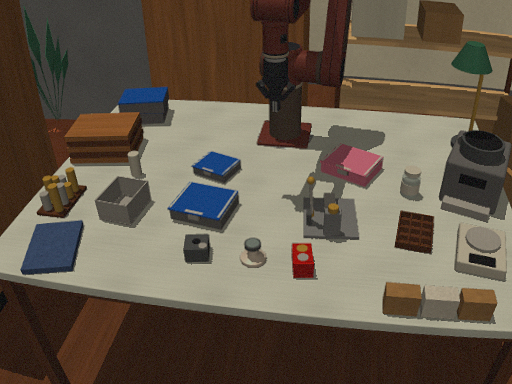

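The lid at (205,205) is level and shut, the keeper bar is still up with its knob at (311,180), the bed is empty, and the bystanders are where they were.

```bash
python3 -c "from plant import *;print(job_done())"
```

```text
the job is handed in; nothing more can be done
None
```

The job is done and handed in, with the robot's clock at about 36 s of the 69 s allowed. I swung the keeper bar up to about 1.7 rad and left it there, and slid the red holder 60 mm flat along the bed. I then laid it on the case's blue pad and pressed the lid shut.

**Final checks:**
- **Holder:** it touched down at the expected height with about 5 N, and a picture before closing showed it flat and centred on the pad.
- **Lid:** pressing took about 18 N at the catch. The force then dropped to 0 and the lid met a firm stop at z = 50.5 mm (51 expected). Depth readings show it level within 0.3 mm, at about 49 mm, inside the calibration error.
- **Surroundings:** the bar is still up, the bed is empty, and nothing else looks moved.

**What disagreed along the way:**
- **Gauge position:** my first fit of the gauge's yaw was 2.9°. Sub-pixel edges gave about 5.3°, matching the forces felt while swinging the knob, so I corrected it before gripping the holder. The bar swing was done with the wrong yaw, giving up to 15 N of sideways force on the knob.
- **First lid press:** it stopped early on its force limit at 59 mm, before the click, so I pressed again in small steps.

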